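Put the piping nozzle away and latch the nozzle cabinet

ROBOT

A 6-joint arm with a two-finger parallel gripper is mounted at the origin on a cart in front of the work surface, level with it; the furniture and walls round the work are solid. World frame = base frame: x ahead of the robot, y to its left, z up, the work surface at z = 0. Lengths are in mm, angles in degrees, forces in N, time in s.
With the tool pointing down it reaches from about 300 to 850 mm from the base axis. Payload 4.2 kg.
Tool frame: the origin (TCP) lies at the very end of the fingers, on their centre line; the grasp point (between the pads) lies 19 mm behind it (env.grip_depth is the distance from the TCP to the grasp point, in mm); z points along the fingers, y is the line along which they close (so a half turn about z gives the same grasp; the last joint's range is limited). The gripper opens to 91 mm and grips with 3 to 60 N. Pads are 32 mm wide; open, the fingers measure 118 mm over their backs; the gripper's body (76 mm by 178 mm) begins 60 mm behind the grasp point.
Start: joints at [-70.245, 18.312, 89.639, -0, 72.044, -1.146], TCP at [205.143, -537.178, 213.976] pointing down, gripper open.
Joint ranges: [-177.97, 177.97], [-48.28, 115.42], [12.27, 149.76], [-77.06, 257.06], [2.81, 150.46], [-146.56, 146.56]. Speed limits (degrees/s): [147.25, 147.25, 180, 180, 180, 180].

INTERFACE

Orientations are given as [roll, pitch, yaw] about the fixed x, y, z axes, in that order (R = Rz(yaw) Ry(pitch) Rx(roll)).
In Python, from workcell import env, cams gives the robot as it stands.
- The arm moves only by the tool apply_moves, never from a script. Its argument "deltas" is a list of rows, each a list of 5 numbers: the shift along the tool's x, y, z in m, then the turn about the tool's z in rad, then the opening, from -1 (shut) to 1 (fully open), so that 0 is half open. In form: [[tx, ty, tz, roll, gripper], ...]. A call has 1 to 5 rows; each row is the pose to reach, as a shift and turn from the pose commanded when the call began, along the tool's axes at that moment; what a row does not reach only later rows make up. A row lasts 1/10 s, in which the tool goes at most 50 mm and 8.59 degrees, less where a joint would pass 70% of its speed; a pose out of reach is approached as far as the arm can. A call with a gripper value outside its range is refused whole. The fingers move at their own pace and stop on an object; "grip_force" is the grip in N (left out, the last holds). Time passes only in rows, so rows that repeat a pose let the fingers close. It gives the time, the measured TCP pose, the force, the opening and the grip force at its end, in the units of the state.
- env.state(): the state, without advancing time (a new reading comes with each control period).
- cams.grab_frame(name): name is "scene" or "top" or "wrist"; returns the picture (480x640x3 uint8, blue, green, red); there is no depth.
- cams.get_calibration(name): a dict with "mtx" (3x3 intrinsics, pixels), "k1" (the pictures are not rectified: a ray, as slopes to the right and down, at radius r is drawn at 1 + k1 r^2 times it, then the intrinsics apply), "eye" and "attitude" of the camera in the world; the wrist camera has in their place "tool_from_camera" (4x4, takes a point from camera to tool coordinates, whose origin is the TCP and whose axes are the flange's). Camera axes: x right, y down, z forward; pixel columns grow to the right and rows downward; lengths in mm; the calibration is good to about 2 mm. A picture is of the moment at which its call begins: read the wrist's pose just before it. get_calibration takes no time and is no camera call.
- env.job_done(): hands the job in; it is judged then, once.
The state is a dict: "time_s": time; "qpos": joint angles; "qvel": joint speeds; "effort": joint torques, N m; "ee_pos": TCP position; "ee_rot": TCP orientation; "force": force on the tool from outside, world axes, zero at the start; "torque": the same for the moment, N m; "gripper_width": finger opening in mm; "gripper_force": force on a finger pad.
Only numpy, scipy, OpenCV 4.12 (cv2) and the standard library are available. Lean on these libraries where they do the work, as an engineer would, in place of code of your own. Each camera call takes 0.05 s, during which the arm holds its last target. There are 200 camera calls.

TASK

Stand the loose piping nozzle upright in the pulled-out tray of the small steel nozzle cabinet, then slide the tray fully home, and only then swing the cabinet door shut and press it until its sprung latch snaps in, so that it stays shut by itself. Go gently: do not slam the door, press on the cabinet with no more than 20 N, and leave the other things on the table where they are.

Things in the scene. Friction and masses are not known exactly. Their poses are not given: they have to be found in the camera images.
- nozzle_1: steel piping nozzle, a plain cone 50 mm high, 27 mm across its foot narrowing to about half that at the top, 18 g, standing upright and alone on the table to the right; origin at the centre of its foot, z up
- cabinet: low bare-metal cabinet fixed to the table, 150 mm deep (x) x 210 mm wide (y) x 100 mm high, open at the front behind its door; origin at the centre of its underside on the table; its front looks along its own -x, its own +y is to the left of someone facing the front. Inside the front on the right sits an adjustable strike plate with the strike and a rubber buffer that the door is pressed against
- tray (a joint): how far the tray is pulled out of the cabinet, m; 0 is fully home against its stop, growing along the cabinet's -x; it starts 0.085 to 0.105 out; it slides with about 1.5 N of friction and stays where it is left. Pulled out, it stands in the way of the door
- tray_in (a point): centre of the tray's inner floor, 14 mm above the table; axes as the cabinet's; the inside measures 126 mm along x, 132 mm along y; side and back walls stand to 31 mm above the table, the front panel to 62 mm. At the start at least the front 75 mm of the inside is clear of the cabinet's roof
- tray_front (a point): push point on the outer face of the tray's 6 mm thick front panel, mid-width, 12 mm under its top edge and 50 mm above the table; push along the cabinet's +x. The panel has no handle; fully home its face lies 1 mm inside the cabinet's front opening
- door (a joint): door angle, rad; 0 is flush, growing as it opens about the upright hinge at the left (+y) front edge; starts at 1.65 to 1.95 and stays where it is left. The strike plate's setting is not measured: the latch snaps at an angle anywhere from 0 to 0.06, after which the door rests within 0.01 of there; a solid stop follows only about 1 mm of door travel beyond the snap
- door_press (a point): press point on the flat outer face of the door, 150 mm from the hinge axis and 51 mm above the table; axes are the door's: x from the outer face inwards (the closing direction), y along the door towards the hinge. No handle. Pressed here the bolt's bevel takes 3 to 8 N, then the force falls off for some mm, then the rubber buffer takes it up to 10 to 15 N, where the latch snaps
- door_hinge (a point): point on the door's upright hinge axis, 51 mm above the table; it turns with the door and has the door's axes. The door is 206 mm wide (free edge 200 mm from the axis), 12 mm thick, 6 to 96 mm above the table; its outer face lies 6 mm outside the axis; a latch case 38 mm deep sits on its back near the free edge
- latch_bolt (a joint): how far the bevelled spring bolt at the door's free edge is pushed in, m; 0 is fully out. Closing, it meets the strike 0.12 to 0.14 rad before the snap, is pushed in to about 0.0095 and springs back to 0 as it snaps in behind the strike. Not snapped and let go, the door springs back by some mm and the bolt stays pushed in
- cinnamon_jar: bystander: spice jar 41 mm across, 105 mm high, origin at its foot; leave alone
- ring_cutter_0: bystander: open steel ring cutter 74 mm across, 30 mm high, origin at its foot; leave alone
- dough_scraper: bystander: flat dough scraper with a dark grip, 96 x 152 x 25 mm, origin under its middle; leave alone

How it is judged (in metres and radians):
On the way, in this order (a step that is already met when the one before it is completed fails the run):
1. the nozzle stands upright on the tray's floor, let go, the tray still out (x of nozzle_1 in the frame of tray_in between -0.06 and 0.06 m and y of nozzle_1 in the frame of tray_in between -0.066 and 0.066 m and z of nozzle_1 in the frame of tray_in between -0.006 and 0.006 m and angle between nozzle_1's own z axis and vertical below 0.15 rad and value of joint tray above 0.05 m and value of joint door above 0.6 rad and contact force between nozzle_1 and the fingers below 0.05 N), for 0.2 s.
2. the tray is fully home while the door is still open (x of nozzle_1 in the frame of tray_in between -0.06 and 0.06 m and y of nozzle_1 in the frame of tray_in between -0.066 and 0.066 m and z of nozzle_1 in the frame of tray_in between -0.006 and 0.006 m and angle between nozzle_1's own z axis and vertical below 0.15 rad and value of joint tray below 0.003 m and value of joint door above 0.3 rad), for 0.2 s.
At the end, for the whole second after the job is handed in: the nozzle stands upright (within 0.15 rad) on the floor of the tray, the tray is home (under 3 mm out), the door is shut (under 0.07 rad) with the bolt sprung out again to within 3 mm, behind its strike, and all is at rest (x of nozzle_1 in the frame of tray_in between -0.06 and 0.06 m and y of nozzle_1 in the frame of tray_in between -0.066 and 0.066 m and z of nozzle_1 in the frame of tray_in between -0.006 and 0.006 m and angle between nozzle_1's own z axis and vertical below 0.15 rad and value of joint each of tray, latch_bolt below 0.003 m and value of joint door below 0.07 rad and velocity of joint door between -0.02 and 0.02 rad/s and linear speed of nozzle_1 below 0.01 m/s); the robot touches nothing.
It fails at once if the robot pressed on the cabinet, its tray or its door with more than 22 N (contact force between cabinet and the fingers above 22 N or contact force between cabinet and the arm above 22 N).
It fails at once if the door was slammed (faster than 2.5 rad/s) (velocity of joint door below -2.5 rad/s).
It fails at once if another thing on the table was moved by more than 30 mm (distance of any of cinnamon_jar, ring_cutter_0, dough_scraper from where it was at the start of the episode above 0.03 m).
It also fails if it takes over 72 s, if anything falls off the work surface, if the arm or the gripper's body presses on something with over 40 N, if the wrist force passes 120 N, or if a joint passes its speed limit or range.

## Working session

There is one attempt and no reset: what is moved stays moved. The work goes in short steps, Python scripts to look and compute and a tool call to move; the robot and the scene stay as the last step left them, time stands still between calls to the robot, and variables do not carry over. Pictures are saved under pics/ and viewed, at most 10 in all, crops included, and the job is handed in when it is done.

Besides the shell and the picture viewer there is one more tool, called after "Request:" as name(argument=value, ...), one argument or row to a line, values as JSON. apply_moves: Moves the arm, as the interface text tells. Its arguments: {"type":"object","properties":{"deltas":{"type":"array"},"grip_force":{"type":"number"}},"required":["deltas"]}

```bash
mkdir -p pics; ls
cat > h.py <<'E'
import numpy as np, cv2
from scipy.spatial.transform import Rotation as R
from workcell import env, cams
def pose(c, st=None):
    k=cams.get_calibration(c)
    if 'eye' in k:
        return k, np.array(k['eye'],float), k['attitude']
    T=np.array(k['tool_from_camera']); Rt=R.from_euler('xyz',st['ee_rot'],degrees=True).as_matrix()
    return k, Rt@T[:3,3]+np.array(st['ee_pos']), Rt@T[:3,:3]
E
python3 - <<'E'
from h import *
for c in ['scene','top','wrist']:
    print(c,cams.get_calibration(c)); cv2.imwrite(f'pics/{c}0.png',cams.grab_frame(c))
print(env.state(), env.grip_depth)
E
```

```text
pics
scene {'mtx': array([[526.36662729,   0.        , 330.61699918],
       [  0.        , 526.36662729, 238.36604239],
       [  0.        ,   0.        ,   1.        ]]), 'k1': -0.1345108903168062, 'eye': array([ 123.83400782, -915.91486702,  671.262403  ]), 'attitude': array([-125.72451273,    1.20181962,  -29.6834471 ])}
top {'mtx': array([[616.81827873,   0.        , 313.06052354],
       [  0.        , 616.81827873, 238.72264193],
       [  0.        ,   0.        ,   1.        ]]), 'k1': -0.05734729863834075, 'eye': array([ 269.86695223, -150.31955659, 1380.83785932]), 'attitude': array([-1.68237473e+02, -3.66963167e-02, -9.72111803e+01])}
wrist {'mtx': array([[330.64758678,   0.        , 318.04803366],
       [  0.        , 330.64758678, 238.38101208],
       [  0.        ,   0.        ,   1.        ]]), 'k1': -0.056930787837282934, 'tool_from_camera': array([[ 6.45561532e-05, -9.67351334e-01, -2.53439128e-01,
         7.00055607e+01],
       [ 9.99999743e-01, -1.18596076e-04,  7.07389620e-04,
         6.61288305e-01],
       [-7.14351179e-04, -2.53439109e-01,  9.67351078e-01,
        -1.71026644e+02],
       [ 0.00000000e+00,  0.00000000e+00,  0.00000000e+00,
         1.00000000e+00]])}
{'time_s': 0.15, 'qpos': array([-7.02451173e+01,  1.83415328e+01,  8.96892890e+01, -9.74141003e-04,
        7.20439160e+01, -1.14709835e+00]), 'qvel': array([ 0.02637969, -0.1175035 , -0.13351882, -0.0289628 , -0.09330048,
        0.140818  ]), 'effort': array([-4.42367900e-04, -4.12772834e+01, -2.32154381e+01,  7.26866280e-02,
        4.33552999e-02, -9.08882066e-05]), 'ee_pos': array([ 205.00110259, -536.81448917,  213.33759458]), 'ee_rot': array([-1.79925259e+02, -5.70084654e-04,  2.09022816e+01]), 'force': array([-0.72255003, -0.10483037,  0.56957412]), 'torque': array([ 0.04731558, -0.04758563, -0.00226579]), 'gripper_force': 0.0, 'gripper_width': 91.1455468111852} 18.8
```

View pics/top0.png

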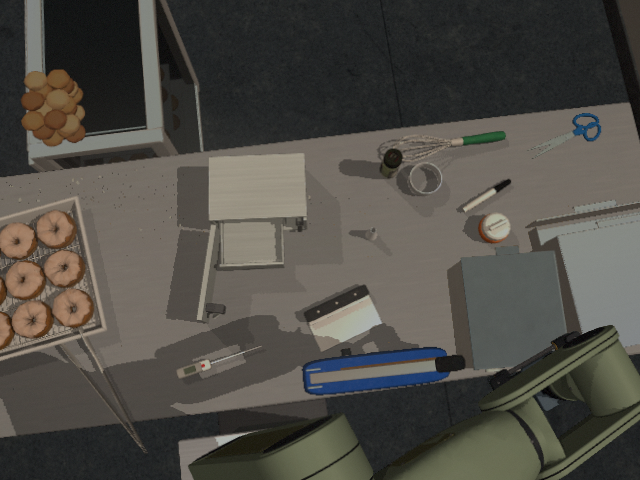

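View pics/scene0.png

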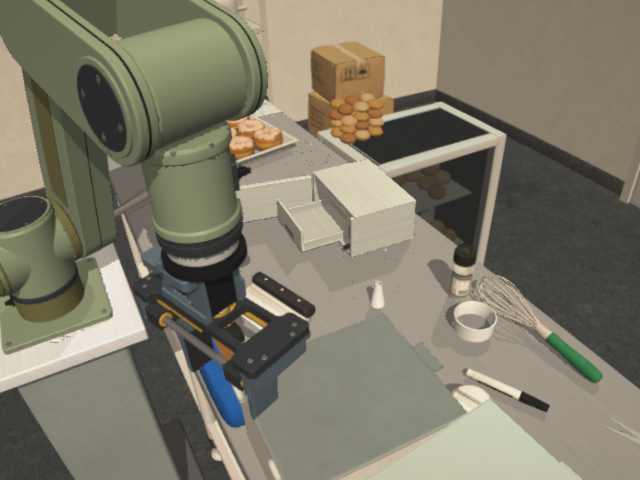

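Top view: cabinet roof has corners about (209,157), (304,154), (306,217), (209,220). The tray front is near row 265, the door runs from (213,225) to (203,318), and the nozzle is at (373,234). In the scene view the nozzle's foot is at (377,304) and its tip at (378,282).

```bash
cat >> h.py <<'E'
def cam(c, st=None):
    k,e,A=pose(c,st)
    if np.shape(A)==(3,): A=R.from_euler('xyz',A,degrees=True).as_matrix()
    return k,e,A
def ray(c,px,st=None):
    k,e,A=cam(c,st); M=k['mtx']
    d=np.array([k['k1'],0,0,0,0],float)
    u=cv2.undistortPoints(np.array(px,float).reshape(-1,1,2),M,d,None,None,)
    u=u.reshape(-1,2)
    return e,np.c_[u,np.ones(len(u))]@A.T
def onz(c,px,z,st=None):
    e,d=ray(c,px,st); return e+d*((z-e[2])/d[:,2])[:,None]
def proj(c,P,st=None):
    k,e,A=cam(c,st); q=(np.atleast_2d(P)-e)@A; u=q[:,:2]/q[:,2:]; r2=(u**2).sum(1,keepdims=True)
    return (u*(1+k['k1']*r2))@np.diag(np.diag(k['mtx'])[:2])+k['mtx'][:2,2]
E
python3 - <<'E'
from h import *
np.set_printoptions(precision=1,suppress=True)
print('roof',onz('top',[(209,157),(304,154),(306,217),(209,220)],100))
print('nozzle top z25',onz('top',[(373,234)],25),'scene foot',onz('scene',[(377,305)],3),'tip',onz('scene',[(378,282)],50))
print('door',onz('top',[(213,225),(203,318)],96))
im=cv2.imread('pics/top0.png')
a=cv2.resize(im[140:330,160:400],None,fx=3.3,fy=3.15,interpolation=cv2.INTER_CUBIC)
cv2.imwrite('pics/c1.png',a)
E
```

```text
roof [[ 744.    18.3  100. ]
 [ 724.5 -188.7  100. ]
 [ 583.3 -175.6  100. ]
 [ 602.8   31.   100. ]]
nozzle top z25 [[ 543.7 -321.8   25. ]] scene foot [[ 540.7 -329.6    3. ]] tip [[ 546.7 -321.1   50. ]]
door [[591.8  24.   96. ]
 [396.9  63.3  96. ]]
```

View pics/c1.png

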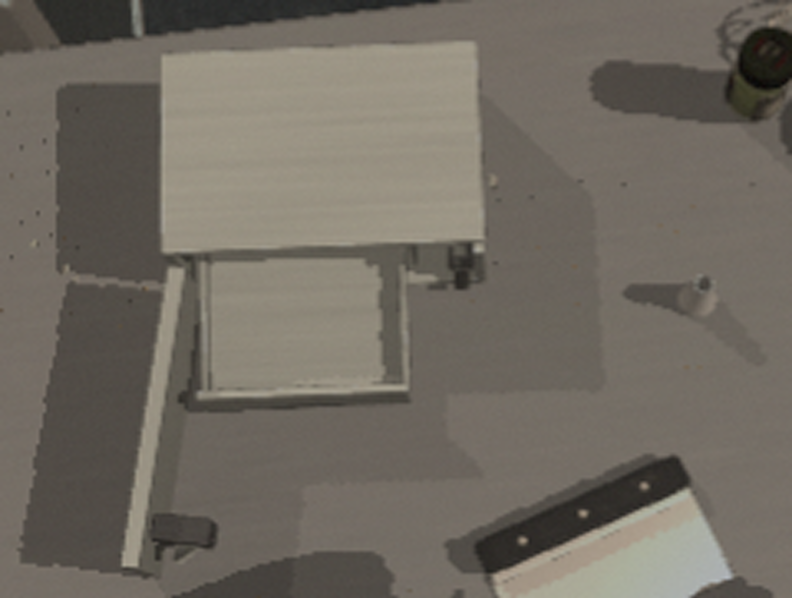

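The crop shows roof corners at (161,55), (474,41), (484,242), (161,251) and the tray front's top outer edge from (193,399) to (408,395). The door's top edge runs from (176,266) to (133,568), with the nozzle tip at (704,281) and its foot at (697,302).

Run:
```python
from h import *
np.set_printoptions(precision=1,suppress=True)
f=lambda P:[(160+x/3.3,140+y/3.15) for x,y in P]
roof=onz('top',f([(161,55),(474,41),(484,242),(161,251)]),100);print('roof',roof)
tf=onz('top',f([(193,399),(408,395)]),62);print('trayfront',tf)
d=onz('top',f([(167,265),(185,268),(123,565),(143,570)]),96);print('door',d)
print('nozzle tip',onz('top',f([(704,281)]),50),'foot',onz('top',f([(697,303)]),5))
yaw=np.arctan2(*( -(roof[1]-roof[0])[[0,1]]*[-1,1])) 
for a,b in[(0,1),(3,2)]:
    v=roof[a]-roof[b];print('yaw',np.degrees(np.arctan2(-v[0],v[1])))
for a,b in[(0,3),(1,2)]:
    v=roof[a]-roof[b];print('yaw',np.degrees(np.arctan2(v[1],v[0])),np.hypot(*v[:2]))
v=tf[0]-tf[1];print('tray yaw',np.degrees(np.arctan2(-v[0],v[1])),np.hypot(*v[:2]))
c=roof.mean(0);print('c',c)
```

```text
roof [[ 743.    18.8  100. ]
 [ 726.9 -188.2  100. ]
 [ 583.5 -177.1  100. ]
 [ 603.6   31.4  100. ]]
trayfront [[ 506.6   25.4   62. ]
 [ 491.7 -115.    62. ]]
door [[594.4  28.9  96. ]
 [590.8  17.5  96. ]
 [395.6  75.4  96. ]
 [390.8  63.1  96. ]]
nozzle tip [[ 549.3 -320.9   50. ]] foot [[ 543.2 -319.5    5. ]]
yaw -4.459126032773028
yaw -5.503021746263885
yaw -5.1456730757126845 140.0047706886401
yaw -4.443234656376097 143.8093984759918
tray yaw -6.045951036265002 141.2278905456403
c [664.2 -78.8 100. ]
```

Request:
apply_moves(
  deltas=[
    [0.03,-0.006,0,0.05,1],
    [0.07,-0.015,0,0.15,1],
    [0.115,-0.025,0,0.28,1],
    [0.16,-0.034,0,0.4,1],
    [0.2,-0.041,0,0.452,1],
  ],
  grip_force=8,
)

```text
time_s: 0.65
ee_pos: [378.7, -426.0, 213.8]
ee_rot: [-180.0, 0.0, -5.2]
force: [-0.8, 0.6, 0.4]
gripper_width: 91.2
gripper_force: 0.0
```

Request:
apply_moves(
  deltas=[
    [0.035,-0.027,0,0,1],
    [0.07,-0.054,0,0,1],
    [0.11,-0.084,0.01,0,1],
    [0.14,-0.107,0.02,0,1],
    [0.156,-0.119,0.03,0,1],
  ],
)

```text
time_s: 1.15
ee_pos: [545.4, -320.4, 183.0]
ee_rot: [-180.0, -0.0, -4.8]
force: [-0.5, -0.4, 0.7]
gripper_width: 91.1
gripper_force: 0.0
```

Request:
apply_moves(
  deltas=[
    [0,0,0,0,1],
    [0,0,0,0,1],
  ],
)

```text
time_s: 1.35
ee_pos: [542.3, -322.9, 183.4]
ee_rot: [180.0, 0.1, -5.0]
force: [-0.7, -0.1, -0.9]
gripper_width: 91.0
gripper_force: 0.0
```

Run:
```python
from h import *
st=env.state(); im=cams.grab_frame('wrist'); cv2.imwrite('pics/w1.png',im)
top=cams.grab_frame('top'); cv2.imwrite('pics/t1.png',top)
print(st['ee_pos'],st['ee_rot'],proj('wrist',[[545,-321,0],[545,-321,50]],st))
```

```text
[ 542.2846602  -322.89603255  183.42573927] [ 1.79986947e+02  1.10952090e-01 -4.97987478e+00] [[314.78275625 215.98389253]
 [314.33528119 226.02845639]]
```

View pics/w1.png

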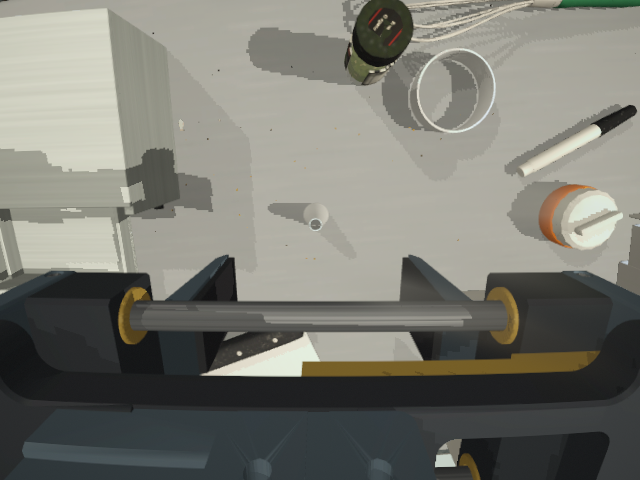

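The wrist view shows the nozzle foot at about (315,214) and its tip at (315.5,225), which agrees with a nozzle at (545.5,-321.5). I'll descend on it.

Request:
apply_moves(
  deltas=[
    [0.003,-0.002,0.04,0,1],
    [0.003,-0.002,0.08,0,1],
    [0.003,-0.002,0.12,0,1],
    [0.003,-0.002,0.145,0,1],
    [0.003,-0.002,0.16,0,0.3],
  ],
)

```text
time_s: 1.95
ee_pos: [544.0, -321.6, 22.2]
ee_rot: [-179.9, 0.2, -5.1]
force: [0.0, -0.3, -0.7]
gripper_width: 85.8
gripper_force: 0.0
```

Request:
apply_moves(
  deltas=[
    [0,0,0.009,0,0],
    [0,0,0.011,0,-0.6],
    [0,0,0.011,0,-1],
    [0,0,0.011,0,-1],
    [0,0,0.011,0,-1],
  ],
)

```text
time_s: 2.45
ee_pos: [546.9, -321.3, 14.1]
ee_rot: [179.9, -0.1, -5.0]
force: [0.5, 0.4, 0.3]
gripper_width: 46.4
gripper_force: 0.0
```

Request:
apply_moves(
  deltas=[
    [0,0,0.002,0,-1],
    [0,0,0.002,0,-1],
    [0,0,0.002,0,-1],
    [0,0,0.002,0,-1],
    [0,0,0.002,0,-1],
  ],
)

```text
time_s: 2.95
ee_pos: [546.3, -320.8, 10.9]
ee_rot: [180.0, 0.0, -5.0]
force: [0.4, -1.0, -0.0]
gripper_width: 23.1
gripper_force: 7.9
```

Request:
apply_moves(
  deltas=[
    [0,0,-0.02,0,-1],
    [0,0,-0.055,0,-1],
    [0,0,-0.095,0,-1],
    [0,0,-0.125,0,-1],
    [0,0,-0.14,0,-1],
  ],
)

```text
time_s: 3.45
ee_pos: [547.5, -321.6, 154.6]
ee_rot: [179.9, -0.3, -5.0]
force: [-0.1, 0.1, 0.2]
gripper_width: 22.6
gripper_force: 7.9
```

Request:
apply_moves(
  deltas=[
    [-0.005,-0.025,0,0,-1],
    [-0.01,-0.06,0,0,-1],
    [-0.016,-0.1,0,0,-1],
    [-0.022,-0.14,0,0,-1],
    [-0.026,-0.18,0,0,-1],
  ],
)

```text
time_s: 3.95
ee_pos: [535.5, -137.8, 151.0]
ee_rot: [180.0, -0.0, -5.0]
force: [1.3, -0.4, -0.2]
gripper_width: 22.5
gripper_force: 7.9
```

Request:
apply_moves(
  deltas=[
    [-0.003,-0.03,0,0,-1],
    [-0.006,-0.055,0,0,-1],
    [-0.008,-0.07,0,0,-1],
    [-0.008,-0.075,0,0,-1],
    [-0.008,-0.075,0,0,-1],
  ],
)

```text
time_s: 4.45
ee_pos: [534.9, -63.9, 151.0]
ee_rot: [180.0, -0.0, -5.0]
force: [0.4, 0.1, -0.2]
gripper_width: 23.0
gripper_force: 7.9
```

Run:
```python
from h import *
st=env.state(); im=cams.grab_frame('wrist'); cv2.imwrite('pics/w2.png',im)
print(st['ee_pos'],st['ee_rot'],st['gripper_width'])
c=np.array([664,-79]);u=np.array([.9962,-.0872]);v=np.array([.0872,.9962])
for n,(x,y,z) in dict(roofFR=(-75,-105,100),roofFL=(-75,105,100),trayL=(-167,90,62),trayR=(-167,-51,62),foot=(-131,5,125)).items(): print(n,proj('wrist',[*(c+x*u+y*v),z],st))
```

```text
[534.8501409  -63.88324737 150.98605352] [ 1.79970841e+02 -1.89888453e-02 -4.95435320e+00] 22.98765947702626
roofFR [[477.9580937 177.1348877]]
roofFL [[165.303882   176.80239895]]
trayL [[214.79216188 283.31421636]]
trayR [[381.1930638  283.52458457]]
foot [[314.14583934 268.8694537 ]]
```

View pics/w2.png

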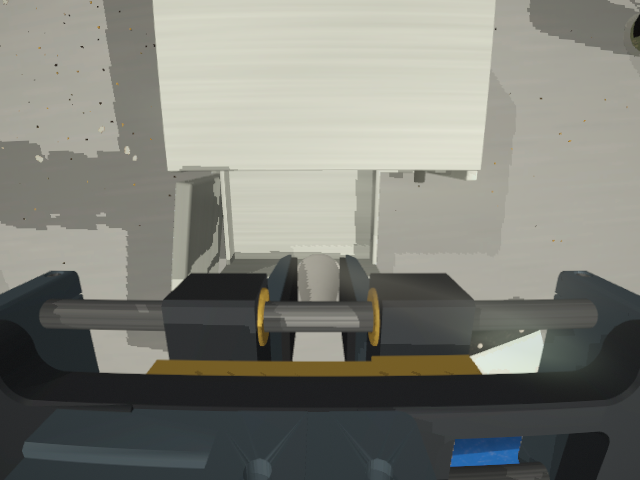

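The wrist view shows the roof's front edge from (168,170) to (481,170). The tray floor meets the front panel at about row 260, and the nozzle hangs at about x=318.

Run:
```python
from h import *
np.set_printoptions(precision=1,suppress=True)
st=env.state()
c=np.array([664,-79]);M=np.array([[.9962,-.0872],[.0872,.9962]])
f=lambda P:(M@(P[:,:2]-c).T).T
print('roof',f(onz('wrist',[(168,170),(481,170)],100,st)))
print('trayfloor/panel',f(onz('wrist',[(240,260),(365,260)],14,st)))
print('sidewall tops',f(onz('wrist',[(220,171),(230,171),(371,171),(378,171)],31,st)))
print('tcp',f(np.array([st['ee_pos']])), f(onz('wrist',[(232,262)],14,st)))
```

```text
roof [[ -70.4  102.1]
 [ -70.3 -107.2]]
trayfloor/panel [[-162.    78.5]
 [-162.   -44.3]]
sidewall tops [[-75.1  87.1]
 [-75.1  78.3]
 [-75.2 -44.1]
 [-75.2 -50.2]]
tcp [[-129.9    3.2]] [[-164.1   86.5]]
```

Request:
apply_moves(
  deltas=[
    [0,0,0.025,0,-1],
    [0,0,0.06,0,-1],
    [0,0,0.09,0,-1],
    [0,0,0.108,0,-1],
    [0,0,0.117,0,-1],
  ],
)

```text
time_s: 5.0
ee_pos: [533.6, -65.0, 32.0]
ee_rot: [180.0, 0.2, -5.1]
force: [0.0, 0.2, 0.0]
gripper_width: 22.6
gripper_force: 7.9
```

Request:
apply_moves(
  deltas=[
    [0,0,0.003,0,-1],
    [0,0,0.005,0,-1],
    [0,0,0.007,0,-1],
    [0,0,0.008,0,-1],
    [0,0,0.008,0,-1],
  ],
)

```text
time_s: 5.5
ee_pos: [534.9, -63.9, 26.4]
ee_rot: [180.0, -0.1, -5.0]
force: [0.1, -0.2, 0.3]
gripper_width: 22.5
gripper_force: 7.9
```

Request:
apply_moves(
  deltas=[
    [0,0,0.0005,0,-1],
    [0,0,0.001,0,-1],
    [0,0,0.001,0,-1],
  ],
)

```text
time_s: 5.8
ee_pos: [534.7, -63.8, 25.0]
ee_rot: [180.0, -0.0, -5.0]
force: [-1.0, -0.3, 0.6]
gripper_width: 22.5
gripper_force: 7.9
```

Request:
apply_moves(
  deltas=[
    [0,0,0.0005,0,-1],
    [0,0,0.0005,0,-0.45],
    [0,0,0.0005,0,-0.3],
    [0,0,0.0005,0,-0.1],
    [0,0,0.0005,0,0],
  ],
)

```text
time_s: 6.3
ee_pos: [534.6, -63.9, 24.3]
ee_rot: [180.0, 0.0, -5.0]
force: [0.1, -0.5, 0.1]
gripper_width: 44.0
gripper_force: 0.0
```

Request:
apply_moves(
  deltas=[
    [0,0,0,0,0],
    [0,0,-0.015,0,0],
    [0,0,-0.045,0,0],
    [0,0,-0.085,0,0],
    [0,0,-0.125,0,0],
  ],
)

```text
time_s: 6.8
ee_pos: [534.1, -63.8, 150.4]
ee_rot: [180.0, 0.1, -5.0]
force: [1.9, -0.6, -0.7]
gripper_width: 45.5
gripper_force: 0.0
```

Request:
apply_moves(
  deltas=[
    [-0.02,0,-0.01,0,0],
    [-0.05,0,-0.02,0,-0.5],
    [-0.08,0,-0.02,0,-1],
    [-0.1,0,-0.02,0,-1],
    [-0.1,0,-0.02,0,-1],
  ],
)

```text
time_s: 7.3
ee_pos: [432.3, -54.8, 169.5]
ee_rot: [180.0, 0.1, -5.0]
force: [0.0, -0.7, -0.6]
gripper_width: 16.4
gripper_force: 0.0
```

Run:
```python
from h import *
st=env.state(); im=cams.grab_frame('wrist'); 
print(st['ee_pos'],st['ee_rot'],st['force'])
cv2.imwrite('pics/w3.png',im); cv2.imwrite('pics/t3.png',cams.grab_frame('top'))
```

```text
[432.3401087  -54.79593461 169.50622656] [ 1.79999848e+02  8.46292729e-02 -5.00564530e+00] [ 0.01766081 -0.68061294 -0.61651333]
```

View pics/w3.png

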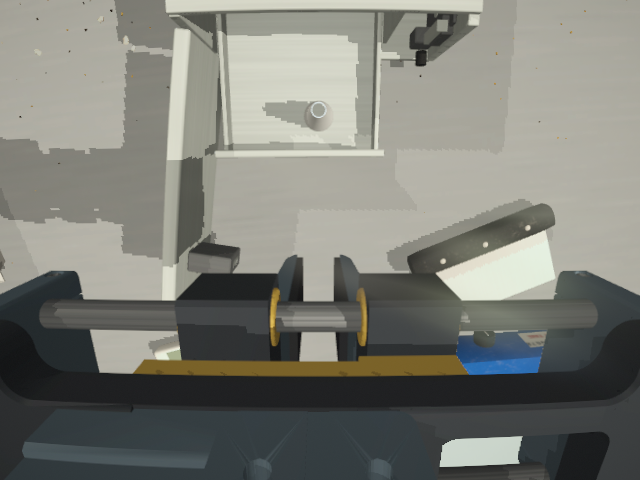

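The nozzle stands in the tray with its tip at (318,108). The tray front's top outer edge is at row 157 (x 213 to 383), the door top runs from (176,30) to about (163,295), and the latch case is at (213,258).

Run:
```python
from h import *
np.set_printoptions(precision=1,suppress=True)
st=env.state()
c=np.array([664,-79]);M=np.array([[.9962,-.0872],[.0872,.9962]])
f=lambda P:(M@(P[:,:2]-c).T).T
print('roof front',f(onz('wrist',[(168,13),(481,13)],100,st)))
print('trayfront',f(onz('wrist',[(213,156),(383,156)],62,st)))
print('nozzle tip',f(onz('wrist',[(318,108)],64,st)),'foot',f(onz('wrist',[(319,119)],14,st)))
print('door top',f(onz('wrist',[(176,30),(187,30),(163,295),(174,295)],96,st)))
print('case',f(onz('wrist',[(188,265),(240,258)],70,st)),'strike',f(onz('wrist',[(421,58)],50,st)))
im=cv2.imread('pics/t3.png')
cv2.imwrite('pics/c3.png',cv2.resize(im[140:330,160:350],None,fx=4,fy=3.15,interpolation=cv2.INTER_CUBIC))
```

```text
roof front [[ -67.7  101.9]
 [ -67.2 -105.9]]
trayfront [[-161.6   89.2]
 [-161.9  -51.1]]
nozzle tip [[-124.8    2.5]] foot [[-128.4    1.5]]
door top [[ -77.    98.8]
 [ -77.3   91.2]
 [-270.6  128.5]
 [-270.5  119.4]]
case [[-253.8  115.9]
 [-247.3   69.8]] strike [[-83.5 -81.3]]
```

Request:
apply_moves(
  deltas=[
    [0,-0.008,0.025,0,-1],
    [0,-0.014,0.06,0,-1],
    [0,-0.014,0.09,0,-1],
    [0,-0.014,0.11,0,-1],
    [0,-0.014,0.122,0,-1],
  ],
)

```text
time_s: 7.9
ee_pos: [436.8, -41.1, 45.5]
ee_rot: [-180.0, 0.1, -5.0]
force: [-1.1, 0.7, 0.2]
gripper_width: 0.6
gripper_force: 0.0
```

Request:
apply_moves(
  deltas=[
    [0.015,0,0,0,-1],
    [0.028,0,0,0,-1],
    [0.035,0,0,0,-1],
    [0.039,0,0,0,-1],
    [0.043,0,0,0,-1],
  ],
)

```text
time_s: 8.4
ee_pos: [479.5, -45.0, 47.5]
ee_rot: [180.0, -0.0, -5.0]
force: [0.7, -1.0, 0.3]
gripper_width: 0.3
gripper_force: 0.0
```

Request:
apply_moves(
  deltas=[
    [0.004,0,0,0,-1],
    [0.008,0,0,0,-1],
    [0.012,0,0,0,-1],
    [0.016,0,0,0,-1],
    [0.02,0,0,0,-1],
  ],
)

```text
time_s: 8.9
ee_pos: [499.0, -46.6, 47.4]
ee_rot: [-180.0, 0.0, -5.0]
force: [-0.8, 1.4, 0.6]
gripper_width: -0.1
gripper_force: 0.9
```

Request:
apply_moves(
  deltas=[
    [0.005,0,0,0,-1],
    [0.01,0,0,0,-1],
    [0.016,0,0,0,-1],
    [0.022,0,0,0,-1],
    [0.028,0,0,0,-1],
  ],
)

```text
time_s: 9.4
ee_pos: [527.4, -49.1, 47.4]
ee_rot: [-180.0, 0.0, -5.0]
force: [-2.7, 1.6, 0.0]
gripper_width: 0.5
gripper_force: 0.9
```

Request:
apply_moves(
  deltas=[
    [0.006,0,0,0,-1],
    [0.012,0,0,0,-1],
    [0.018,0,0,0,-1],
    [0.024,0,0,0,-1],
    [0.03,0,0,0,-1],
  ],
)

```text
time_s: 9.9
ee_pos: [557.2, -51.8, 47.4]
ee_rot: [180.0, 0.0, -5.0]
force: [-2.1, 1.8, -1.3]
gripper_width: -0.0
gripper_force: 0.9
```

Request:
apply_moves(
  deltas=[
    [0.003,0,0,0,-1],
    [0.006,0,0,0,-1],
    [0.008,0,0,0,-1],
    [0.01,0,0,0,-1],
    [0.011,0,0,0,-1],
  ],
)

```text
time_s: 10.4
ee_pos: [567.8, -52.7, 47.4]
ee_rot: [180.0, -0.0, -5.0]
force: [-1.9, 0.5, -0.1]
gripper_width: 0.0
gripper_force: 0.8
```

Run:
```python
from h import *
np.set_printoptions(precision=1,suppress=True)
st=env.state(); c=np.array([664,-79]);M=np.array([[.9962,-.0872],[.0872,.9962]])
print(M@(st['ee_pos'][:2]-c),st['force'])
im=cams.grab_frame('scene'); cv2.imwrite('pics/s4.png',cv2.resize(im[150:270,230:430],None,fx=4,fy=4,interpolation=cv2.INTER_CUBIC))
```

```text
[-98.1  17.8] [-1.9  0.5 -0.1]
```

View pics/s4.png

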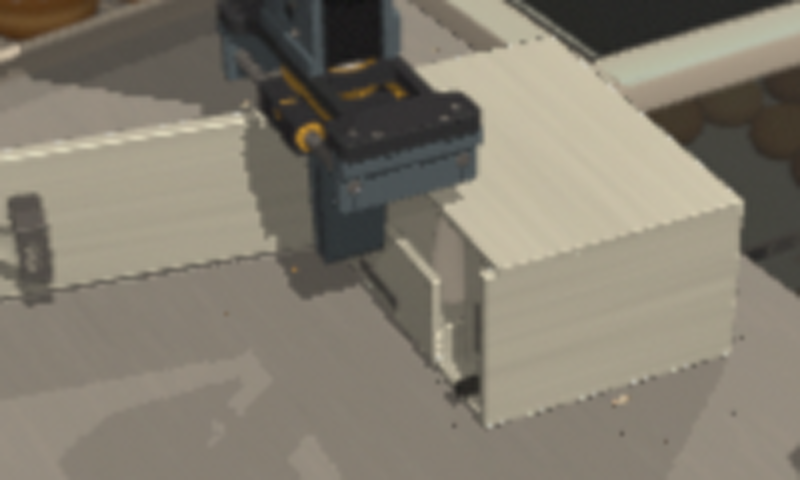

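The nozzle is still upright, seen at crop (452,265) behind the tray front, and the tray is about 12 mm from home.

Request:
apply_moves(
  deltas=[
    [0.001,0,0,0,-1],
    [0.002,0,0,0,-1],
    [0.003,0,0,0,-1],
    [0.004,0,0,0,-1],
    [0.005,0,0,0,-1],
  ],
)

```text
time_s: 10.95
ee_pos: [572.2, -53.1, 47.4]
ee_rot: [180.0, 0.1, -5.0]
force: [-4.2, -0.3, 1.8]
gripper_width: 0.5
gripper_force: 2.1
```

Request:
apply_moves(
  deltas=[
    [0.0005,0,0,0,-1],
    [0.001,0,0,0,-1],
    [0.0015,0,0,0,-1],
    [0.002,0,0,0,-1],
    [0.0025,0,0,0,-1],
  ],
)

```text
time_s: 11.45
ee_pos: [572.2, -53.1, 47.2]
ee_rot: [180.0, 0.4, -5.0]
force: [-9.1, 1.0, 5.4]
gripper_width: 0.6
gripper_force: 4.6
```

Run:
```python
from h import *
im=cams.grab_frame('scene'); cv2.imwrite('pics/s5.png',cv2.resize(im[170:260,300:420],None,fx=6,fy=6,interpolation=cv2.INTER_CUBIC))
print(env.state()['force'])
```

```text
[-8.56925588  0.22535018  4.88254282]
```

View pics/s5.png

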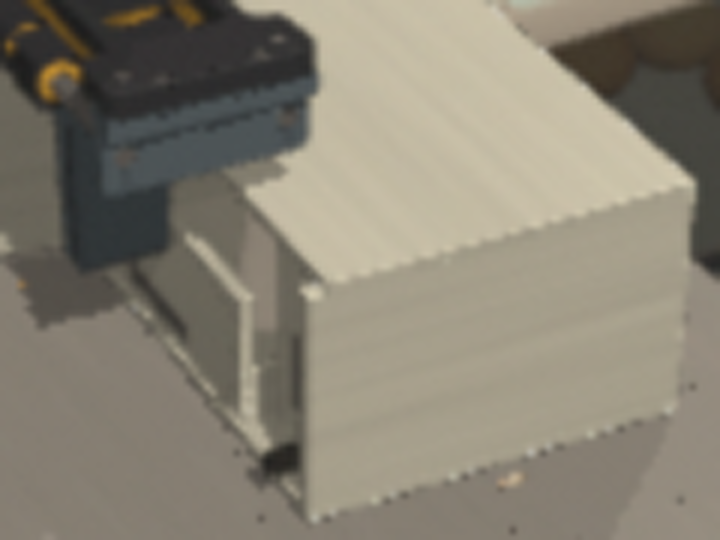

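Run:
```python
from h import *
np.set_printoptions(precision=1,suppress=True)
c=np.array([664,-79]);M=np.array([[.9962,-.0872],[.0872,.9962]])
f=lambda P:(M@(P[:,:2]-c).T).T
print(f(onz('scene',[(354.2,217.5)],100)),f(onz('scene',[(351.7,256.7)],0)),'panel now',f(onz('scene',[(340.8,219.2)],62)),'before',f(onz('scene',[(339.3,218.8)],62)))
for x in (-60,-70,-75,-80,-90): print(x,proj('scene',[*(c+M.T@[x,-53]),62]))
st=env.state();print(M@(st['ee_pos'][:2]-c))
```

```text
[[ -73.4 -110.7]] [[ -76.1 -105.6]] panel now [[-75.3 -52.8]] before [[-77.4 -50. ]]
-60 [[347.4 217.5]]
-70 [[343.1 218.6]]
-75 [[341.  219.2]]
-80 [[338.8 219.8]]
-90 [[334.5 221. ]]
[-93.7  17.8]
```

The panel's face measures flush with the cabinet front and resists 9 N, so it is at its stop. I'll back off and rise.

Request:
apply_moves(
  deltas=[
    [-0.004,0,0,0,-1],
    [-0.015,0,0,0,-1],
    [-0.04,0,0,0,-1],
    [-0.07,0,-0.02,0,-1],
    [-0.1,0,-0.05,0,-1],
  ],
)

```text
time_s: 12.0
ee_pos: [473.5, -44.5, 96.6]
ee_rot: [180.0, 0.2, -5.0]
force: [0.6, 0.1, 1.1]
gripper_width: 0.7
gripper_force: 0.0
```

Request:
apply_moves(
  deltas=[
    [-0.015,0,-0.03,0,-1],
    [-0.03,0,-0.06,0,-1],
    [-0.038,0,-0.072,0,-1],
    [-0.038,0,-0.072,0,-1],
  ],
)

```text
time_s: 12.4
ee_pos: [438.2, -41.4, 171.0]
ee_rot: [180.0, -0.3, -5.0]
force: [0.5, -0.5, 1.1]
gripper_width: 0.5
gripper_force: 0.0
```

Run:
```python
from h import *
np.set_printoptions(precision=1,suppress=True)
st=env.state(); im=cams.grab_frame('wrist'); cv2.imwrite('pics/w6.png',im)
c=np.array([664,-79]);M=np.array([[.9962,-.0872],[.0872,.9962]])
print(st['ee_pos'],M@(st['ee_pos'][:2]-c),st['force'])
```

```text
[438.2 -41.4 171. ] [-228.2   17.8] [ 0.5 -0.5  1.1]
```

View pics/w6.png

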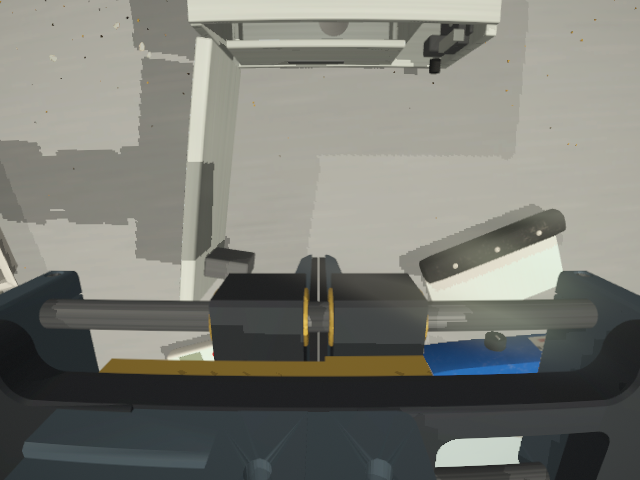

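The tray panel's top is at rows 40–47, the roof's front edge at row 21–23 and the cabinet's bottom lip at row 66. The nozzle stands behind the panel at (335,27), and the door top runs from (204,40) to (190,290).

Run:
```python
from h import *
np.set_printoptions(precision=1,suppress=True)
st=env.state(); im=cv2.imread('pics/w6.png')
c=np.array([664,-79]);M=np.array([[.9962,-.0872],[.0872,.9962]])
f=lambda P:(M@(P[:,:2]-c).T).T
print(im[15:75,270,1])
for r,z in ((21,100),(23,100),(39,62),(47,62),(48,62),(66,0),(66,6)): print(r,z,f(onz('wrist',[(270,r)],z,st)))
print('door',f(onz('wrist',[(197,40),(211,40),(181,290),(196,290)],96,st)))
```

```text
[211 212 215 203 171 109 103 119 155 155 152 150 151 152 154 156 156 154
 154 153 154 157 157 156 175 199 205 207 208 208 202 189 138  94 107 108
 106 105 107 107 108 107 106 106 107 107 105 104 108 106 186 162 109 163
 163 163 162 162 161 160]
21 100 [[-73.   48.1]]
23 100 [[-74.2  48.1]]
39 62 [[-72.3  53.4]]
47 62 [[-78.1  53.5]]
48 62 [[-78.8  53.5]]
66 0 [[-77.1  62.1]]
66 6 [[-78.5  61.3]]
door [[ -82.6   98.7]
 [ -82.8   89.1]
 [-264.8  127. ]
 [-264.7  114.7]]
```

Request:
apply_moves(
  deltas=[
    [0,-0.025,0,0,-1],
    [0,-0.06,0,0,-1],
    [0,-0.1,0,0,-1],
    [0,-0.13,0,0,-1],
    [0,-0.142,0,0,-1],
  ],
)

```text
time_s: 12.95
ee_pos: [450.2, 102.3, 167.4]
ee_rot: [180.0, 0.2, -4.9]
force: [-0.4, 0.1, 0.7]
gripper_width: 0.6
gripper_force: 0.0
```

Request:
apply_moves(
  deltas=[
    [0,0,0.025,0,-1],
    [0,0,0.06,0,-1],
    [0,0,0.095,0,-1],
    [0,0,0.115,0,-1],
    [0,0,0.123,0,-1],
  ],
)

```text
time_s: 13.45
ee_pos: [448.2, 99.2, 43.3]
ee_rot: [179.9, 0.3, -5.0]
force: [0.4, -0.2, 0.5]
gripper_width: 0.5
gripper_force: 0.0
```

```bash
cat > plan.py <<'E'
from h import *
np.set_printoptions(precision=1,suppress=True)
c=np.array([664,-79]);M=np.array([[.9962,-.0872],[.0872,.9962]])
A=np.array([-84,94.5])
def fc(t,r=150,gap=0):
    d=np.array([-np.sin(t),-np.cos(t)]); n=np.array([-np.cos(t),np.sin(t)])
    return A+r*d+(6+gap+16*abs(n[0])+13.5*abs(n[1]))*n
def rel(p): return (p-p0)*[1,-1]
st=env.state(); p0=M@(st['ee_pos'][:2]-c)
E
python3 - <<'E'
from plan import *
print(p0,st['ee_pos'],st['force'])
for t in np.arange(1.75,-0.01,-.05): print('%.2f'%t,rel(fc(t)))
E
```

```text
[-230.5  158.7] [448.2  99.2  43.3] [ 0.4 -0.2  0.5]
1.75 [ 2.9 15.7]
1.70 [ 0.5 23.6]
1.65 [-1.4 31.7]
1.60 [-2.8 39.9]
1.55 [-3.9 47.5]
1.50 [-4.6 54.3]
1.45 [-5.  61.1]
1.40 [-5.1 68. ]
1.35 [-4.8 75. ]
1.30 [-4.3 81.9]
1.25 [-3.4 88.9]
1.20 [-2.1 95.9]
1.15 [ -0.6 102.8]
1.10 [  1.4 109.7]
1.05 [  3.6 116.6]
1.00 [  6.2 123.4]
0.95 [  9.2 130.1]
0.90 [ 12.5 136.7]
0.85 [ 16.2 143.2]
0.80 [ 20.2 149.5]
0.75 [ 24.6 155.7]
0.70 [ 29.3 161.6]
0.65 [ 34.3 167.4]
0.60 [ 39.7 172.9]
0.55 [ 45.3 178.2]
0.50 [ 51.3 183.2]
0.45 [ 57.6 187.9]
0.40 [ 64.1 192.3]
0.35 [ 71.  196.3]
0.30 [ 78.  200.1]
0.25 [ 85.3 203.4]
0.20 [ 92.8 206.4]
0.15 [100.5 209. ]
0.10 [108.4 211.2]
0.05 [116.4 212.9]
-0.00 [124.5 214.2]
```

Request:
apply_moves(
  deltas=[
    [0.002,0.01,0,0,-1],
    [0.002,0.017,0,0,-1],
    [0.001,0.023,0,0,-1],
    [-0.001,0.03,0,0,-1],
    [-0.003,0.038,0,0,-1],
  ],
)

```text
time_s: 13.95
ee_pos: [444.0, 61.9, 47.1]
ee_rot: [-180.0, -0.1, -5.0]
force: [-0.6, 0.5, 0.4]
gripper_width: 0.7
gripper_force: 0.2
```

Request:
apply_moves(
  deltas=[
    [-0.001,0.008,0,0,-1],
    [-0.002,0.016,0,0,-1],
    [-0.002,0.023,0,0,-1],
    [-0.002,0.03,0,0,-1],
    [-0.002,0.037,0,0,-1],
  ],
)

```text
time_s: 14.45
ee_pos: [438.6, 25.3, 46.4]
ee_rot: [180.0, -0.0, -5.0]
force: [0.7, 0.1, 0.6]
gripper_width: 0.2
gripper_force: 0.2
```

Request:
apply_moves(
  deltas=[
    [0.001,0.007,0,0,-1],
    [0.002,0.014,0,0,-1],
    [0.003,0.021,0,0,-1],
    [0.005,0.028,0,0,-1],
    [0.007,0.035,0,0,-1],
  ],
)

```text
time_s: 14.95
ee_pos: [442.6, -10.2, 46.4]
ee_rot: [180.0, -0.0, -5.0]
force: [-0.3, 0.9, -0.4]
gripper_width: 0.6
gripper_force: 0.2
```

Run:
```python
from plan import *
print(p0,st['ee_pos'],st['force'])
cv2.imwrite('pics/t7.png',cams.grab_frame('top'));cv2.imwrite('pics/s7.png',cams.grab_frame('scene'))
for t in np.arange(1.1,0.04,-.05): print('%.2f'%t,rel(fc(t)))
```

```text
[-226.5   49.2] [442.6 -10.2  46.4] [-0.3  0.9 -0.4]
1.10 [-2.6  0.2]
1.05 [-0.3  7.1]
1.00 [ 2.3 13.9]
0.95 [ 5.2 20.6]
0.90 [ 8.6 27.2]
0.85 [12.2 33.7]
0.80 [16.2 40. ]
0.75 [20.6 46.1]
0.70 [25.3 52.1]
0.65 [30.3 57.8]
0.60 [35.7 63.4]
0.55 [41.4 68.6]
0.50 [47.4 73.6]
0.45 [53.6 78.4]
0.40 [60.2 82.8]
0.35 [67.  86.8]
0.30 [74.1 90.5]
0.25 [81.4 93.9]
0.20 [88.9 96.9]
0.15 [96.6 99.5]
0.10 [104.4 101.6]
0.05 [112.4 103.4]
```

Request:
apply_moves(
  deltas=[
    [0.0,0.007,0,0,-1],
    [0.002,0.014,0,0,-1],
    [0.005,0.0205,0,0,-1],
    [0.0085,0.027,0,0,-1],
    [0.012,0.0335,0,0,-1],
  ],
)

```text
time_s: 15.55
ee_pos: [451.9, -44.7, 46.5]
ee_rot: [180.0, -0.0, -5.0]
force: [0.2, 0.1, 0.0]
gripper_width: 0.3
gripper_force: 0.2
```

Request:
apply_moves(
  deltas=[
    [0.004,0.0065,0,0,-1],
    [0.0085,0.0125,0,0,-1],
    [0.013,0.0185,0,0,-1],
    [0.018,0.024,0,0,-1],
    [0.0235,0.0295,0,0,-1],
  ],
)

```text
time_s: 16.05
ee_pos: [472.7, -76.0, 46.4]
ee_rot: [180.0, 0.0, -5.0]
force: [-0.3, 0.2, 1.1]
gripper_width: 0.1
gripper_force: 0.2
```

Request:
apply_moves(
  deltas=[
    [0.0055,0.005,0,0,-1],
    [0.0115,0.01,0,0,-1],
    [0.018,0.015,0,0,-1],
    [0.0245,0.0195,0,0,-1],
    [0.0315,0.0235,0,0,-1],
  ],
)

```text
time_s: 16.55
ee_pos: [502.2, -102.0, 46.4]
ee_rot: [180.0, -0.0, -5.0]
force: [0.5, -0.4, -0.8]
gripper_width: 0.5
gripper_force: 0.2
```

Run:
```python
from plan import *
print(p0,st['ee_pos'],st['force'],st['gripper_force'])
cv2.imwrite('pics/s8.png',cams.grab_frame('scene')[140:290,200:440])
for t in np.arange(.4,-0.01,-.05): print('%.2f'%t,rel(fc(t)))
```

```text
[-159.1  -37.1] [ 502.2 -102.    46.4] [ 0.5 -0.4 -0.8] 0.15529768119449727
0.40 [-7.2 -3.5]
0.35 [-0.4  0.6]
0.30 [6.7 4.3]
0.25 [14.   7.6]
0.20 [21.5 10.6]
0.15 [29.2 13.2]
0.10 [37.  15.4]
0.05 [45.  17.1]
0.00 [53.1 18.4]
```

Request:
apply_moves(
  deltas=[
    [0.005,0.003,0,0,-1],
    [0.009,0.0055,0,0,-1],
    [0.013,0.007,0,0,-1],
    [0.0165,0.0085,0,0,-1],
    [0.0195,0.01,0,0,-1],
  ],
)

```text
time_s: 17.1
ee_pos: [520.5, -113.4, 46.5]
ee_rot: [180.0, -0.0, -5.0]
force: [0.1, 0.2, 0.9]
gripper_width: 0.5
gripper_force: 0.1
```

Request:
apply_moves(
  deltas=[
    [0.002,0.0007,0,0,-1],
    [0.004,0.0014,0,0,-1],
    [0.006,0.002,0,0,-1],
    [0.008,0.0026,0,0,-1],
    [0.01,0.0032,0,0,-1],
  ],
)

```text
time_s: 17.6
ee_pos: [529.3, -117.0, 46.3]
ee_rot: [-180.0, 0.1, -5.0]
force: [-2.1, 1.5, 0.3]
gripper_width: 0.2
gripper_force: 1.2
```

Request:
apply_moves(
  deltas=[
    [0.0015,0.0004,0,0,-1],
    [0.003,0.0008,0,0,-1],
    [0.0045,0.0012,0,0,-1],
    [0.006,0.0016,0,0,-1],
    [0.0075,0.002,0,0,-1],
  ],
)

```text
time_s: 18.1
ee_pos: [536.5, -119.6, 46.1]
ee_rot: [-180.0, 0.1, -5.0]
force: [-4.5, 2.5, 0.5]
gripper_width: 0.4
gripper_force: 2.4
```

Request:
apply_moves(
  deltas=[
    [0.001,0.0002,0,0,-1],
    [0.002,0.0004,0,0,-1],
    [0.003,0.0006,0,0,-1],
    [0.004,0.0008,0,0,-1],
    [0.005,0.001,0,0,-1],
  ],
)

```text
time_s: 18.6
ee_pos: [540.7, -120.8, 46.1]
ee_rot: [-179.9, 0.2, -5.0]
force: [-6.4, 3.1, 1.4]
gripper_width: 0.5
gripper_force: 3.1
```

Request:
apply_moves(
  deltas=[
    [0.0006,0.0001,0,0,-1],
    [0.0012,0.0002,0,0,-1],
    [0.0018,0.0003,0,0,-1],
    [0.0024,0.0004,0,0,-1],
    [0.003,0.0005,0,0,-1],
  ],
)

```text
time_s: 19.1
ee_pos: [545.7, -122.5, 46.7]
ee_rot: [180.0, -0.1, -5.0]
force: [-0.0, 0.6, -0.2]
gripper_width: 0.8
gripper_force: 0.3
```

Past the bevel peak; now towards the rubber buffer in small steps.

Request:
apply_moves(
  deltas=[
    [0.0006,0.0001,0,0,-1],
    [0.0012,0.0002,0,0,-1],
    [0.0018,0.0003,0,0,-1],
    [0.0024,0.0004,0,0,-1],
    [0.003,0.0005,0,0,-1],
  ],
)

```text
time_s: 19.6
ee_pos: [547.0, -122.7, 46.3]
ee_rot: [-180.0, 0.1, -5.0]
force: [-3.6, 1.2, 1.6]
gripper_width: 0.6
gripper_force: 2.1
```

Request:
apply_moves(
  deltas=[
    [0.0006,0.0001,0,0,-1],
    [0.0012,0.0002,0,0,-1],
    [0.0018,0.0003,0,0,-1],
    [0.0024,0.0004,0,0,-1],
    [0.003,0.0005,0,0,-1],
  ],
)

```text
time_s: 20.1
ee_pos: [548.0, -122.9, 46.0]
ee_rot: [-179.9, 0.4, -5.0]
force: [-9.0, 2.0, 5.6]
gripper_width: 0.9
gripper_force: 4.7
```

Request:
apply_moves(
  deltas=[
    [0.0005,0,0,0,-1],
    [0.001,0,0,0,-1],
    [0.001,0,0,0,-1],
  ],
)

```text
time_s: 20.4
ee_pos: [548.3, -123.0, 46.0]
ee_rot: [-179.9, 0.5, -5.0]
force: [-10.8, 2.6, 6.0]
gripper_width: -0.1
gripper_force: 5.2
```

Request:
apply_moves(
  deltas=[
    [0.0005,0,0,0,-1],
    [0.001,0,0,0,-1],
    [0.001,0,0,0,-1],
  ],
)

```text
time_s: 20.7
ee_pos: [548.5, -123.0, 46.0]
ee_rot: [-179.9, 0.5, -5.0]
force: [-11.6, 1.3, 7.2]
gripper_width: 0.3
gripper_force: 6.0
```

Request:
apply_moves(
  deltas=[
    [0.0005,0,-0.0005,0,-1],
    [0.001,0,-0.001,0,-1],
    [0.001,0,-0.001,0,-1],
  ],
)

```text
time_s: 21.0
ee_pos: [548.5, -123.0, 46.1]
ee_rot: [-179.9, 0.7, -5.0]
force: [-11.4, 1.0, 4.3]
gripper_width: 0.6
gripper_force: 6.2
```

Request:
apply_moves(
  deltas=[
    [0.0005,0,-0.0005,0,-1],
    [0.001,0,-0.001,0,-1],
    [0.001,0,-0.001,0,-1],
  ],
)

```text
time_s: 21.3
ee_pos: [548.4, -122.9, 46.2]
ee_rot: [-179.9, 0.8, -5.0]
force: [-12.2, 0.9, 0.9]
gripper_width: 0.4
gripper_force: 6.4
```

Request:
apply_moves(
  deltas=[
    [0.0005,0,-0.0002,0,-1],
    [0.001,0,-0.0005,0,-1],
    [0.001,0,-0.0005,0,-1],
  ],
)

```text
time_s: 21.6
ee_pos: [548.5, -123.0, 46.3]
ee_rot: [-179.9, 1.0, -5.0]
force: [-13.4, 1.3, -1.9]
gripper_width: 0.8
gripper_force: 6.9
```

Request:
apply_moves(
  deltas=[
    [0.0005,0,-0.0002,0,-1],
    [0.001,0,-0.0005,0,-1],
    [0.001,0,-0.0005,0,-1],
  ],
)

```text
time_s: 21.9
ee_pos: [549.0, -122.9, 46.4]
ee_rot: [-179.9, 1.0, -5.0]
force: [-12.8, 1.4, -2.3]
gripper_width: 0.5
gripper_force: 7.1
```

Request:
apply_moves(
  deltas=[
    [0.0005,0,0,0,-1],
    [0.001,0,0,0,-1],
    [0.001,0,0,0,-1],
  ],
)

```text
time_s: 22.2
ee_pos: [548.9, -122.9, 46.4]
ee_rot: [-179.9, 1.2, -5.0]
force: [-15.7, 0.7, -1.4]
gripper_width: 0.5
gripper_force: 8.2
```

Request:
apply_moves(
  deltas=[
    [0.0005,0,0,0,-1],
    [0.001,0,0,0,-1],
    [0.001,0,0,0,-1],
  ],
)

```text
time_s: 22.5
ee_pos: [549.2, -123.0, 46.4]
ee_rot: [-179.9, 1.2, -5.0]
force: [-17.6, 1.0, 0.6]
gripper_width: 0.4
gripper_force: 9.2
```

Run:
```python
from h import *
cv2.imwrite('pics/s9.png',cams.grab_frame('scene'))
```

Request:
apply_moves(
  deltas=[
    [-0.001,0,0,0,-1],
    [-0.002,0,0,0,-1],
    [-0.003,0,0,0,-1],
    [-0.004,0,0,0,-1],
    [-0.004,0,0,0,-1],
  ],
)

```text
time_s: 23.05
ee_pos: [549.0, -122.9, 46.7]
ee_rot: [-179.9, 0.8, -5.0]
force: [-9.9, 0.7, -4.6]
gripper_width: 0.3
gripper_force: 4.9
```

Request:
apply_moves(
  deltas=[
    [-0.001,0,0,0,-1],
    [-0.002,0,0,0,-1],
    [-0.003,0,0,0,-1],
    [-0.003,0,0,0,-1],
  ],
)

```text
time_s: 23.45
ee_pos: [549.1, -123.2, 47.9]
ee_rot: [-180.0, 0.4, -5.0]
force: [-6.1, 0.6, -2.2]
gripper_width: 0.3
gripper_force: 2.8
```

Request:
apply_moves(
  deltas=[
    [-0.001,0,0,0,-1],
    [-0.002,0,0,0,-1],
    [-0.003,0,0,0,-1],
    [-0.003,0,0,0,-1],
  ],
)

```text
time_s: 23.85
ee_pos: [549.2, -123.6, 49.6]
ee_rot: [180.0, -0.0, -5.0]
force: [-3.4, 0.8, -1.4]
gripper_width: 0.3
gripper_force: 1.4
```

Request:
apply_moves(
  deltas=[
    [-0.002,0,0,0,-1],
    [-0.004,0,0,0,-1],
    [-0.006,0,0,0,-1],
    [-0.006,0,0,0,-1],
  ],
)

```text
time_s: 24.25
ee_pos: [543.3, -123.1, 49.8]
ee_rot: [180.0, -0.1, -5.0]
force: [-0.7, -0.0, -0.4]
gripper_width: 0.1
gripper_force: 0.0
```

Request:
apply_moves(
  deltas=[
    [-0.01,0,0,0,-1],
    [-0.03,0,0,0,-1],
    [-0.06,0,-0.02,0,-1],
    [-0.095,0,-0.05,0,-1],
    [-0.12,0,-0.09,0,-1],
  ],
)

```text
time_s: 24.75
ee_pos: [419.3, -111.7, 138.7]
ee_rot: [-179.9, 0.3, -5.0]
force: [1.0, 0.0, -0.3]
gripper_width: 0.4
gripper_force: 0.0
```

Run:
```python
from h import *
a=cv2.imread('pics/s9.png'); b=cams.grab_frame('scene'); cv2.imwrite('pics/s10.png',b)
st=env.state(); w=cams.grab_frame('wrist'); cv2.imwrite('pics/w10.png',w); print(st['ee_pos'],st['force'])
f=lambda i:cv2.resize(i[150:270,290:390],None,fx=4,fy=4,interpolation=cv2.INTER_CUBIC)
cv2.imwrite('pics/ab.png',np.hstack([f(a),f(b)]))
```

```text
[ 419.79381922 -112.25799309  145.16084262] [-1.74189208  0.85823756  4.01206864]
```

View pics/ab.png

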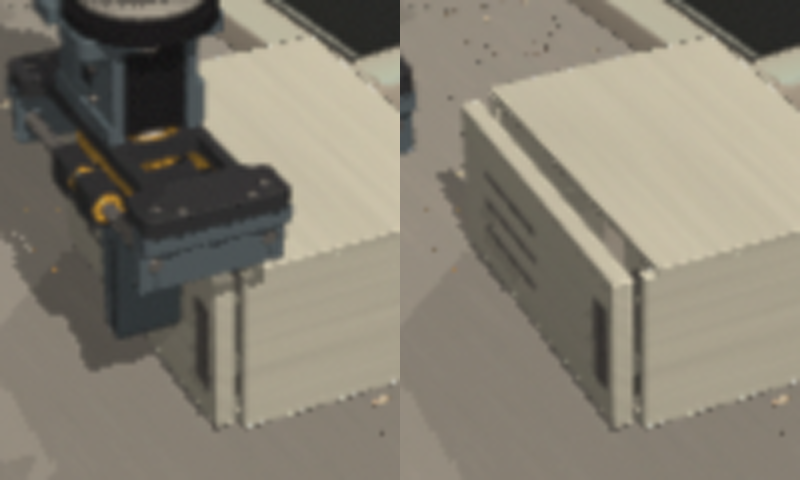

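The door is shut with its free edge at crop x ≈ 634-400 = 234, almost where it was while pressed (≈235). I'll quantify that spring-back by template matching.

Run:
```python
from h import *
a=cv2.imread('pics/s9.png',0); b=cv2.imread('pics/s10.png',0)
def sub(r):
    y0,y1,x0,x1=r; up=lambda i:cv2.resize(i,None,fx=8,fy=8,interpolation=cv2.INTER_CUBIC)
    m=cv2.matchTemplate(up(b[y0-4:y1+4,x0-5:x1+5]),up(a[y0:y1,x0:x1]),cv2.TM_CCOEFF_NORMED)
    _,v,_,l=cv2.minMaxLoc(m); return (l[0]/8-5,l[1]/8-4,v)
print('door edge',sub((228,256,338,348)),'cab ref',sub((225,262,352,375)))
print('px per mm at free edge', proj('scene',[[586,-185,50],[576,-184,50]]))
```

```text
door edge (-0.5, -0.125, 0.9920364618301392) cab ref (0.0, 0.0, 0.9978563785552979)
px per mm at free edge [[356.63481068 237.95749298]
 [352.15940426 239.21714655]]
```

Request:
apply_moves(
  deltas=[
    [0,0,0,0,-1],
    [0,0,0,0,-1],
    [0,0,0,0,-1],
  ],
)

```text
time_s: 25.15
ee_pos: [423.3, -112.4, 138.2]
ee_rot: [-180.0, 0.1, -5.0]
force: [-0.0, -0.5, -0.4]
gripper_width: 0.3
gripper_force: 0.0
```

Run:
```python
from h import *
print(env.job_done())
```

```text
the job is handed in; nothing more can be done
None
```

I stood the nozzle upright in the tray, pushed the tray home, closed the door until the latch appeared to snap, and handed the job in at about 25 s; the highest press I read was about 18 N. The hand-in gave no verdict. I inferred the snap from the door springing back only about 1 mm at its free edge, and tray-home from camera measurements (about 2 mm uncertainty) and 9 N of resistance.

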